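# Put the steel bushings away by size

### The arm

A 7-joint arm with a two-finger parallel gripper is mounted at the origin on a cart in front of the work surface, level with it; the furniture and walls round the work are solid. World frame = base frame: x ahead of the robot, y to its left, z up, the work surface at z = 0. Lengths are in m, angles in rad, forces in N, time in s.
With the tool pointing down it reaches from about 0.425 to 0.875 m from the base axis. Payload 4.7 kg.
Tool frame: the origin (TCP) lies at the very end of the fingers, on their centre line; the grasp point (between the pads) lies 19 mm behind it; z points along the fingers, y is the line along which they close (so a half turn about z gives the same grasp; the last joint's range is limited). The gripper opens to 87 mm and grips with 3 to 60 N. Pads are 19 mm wide; open, the fingers measure 117 mm over their backs; the gripper's body (75 mm by 190 mm) begins 51 mm behind the grasp point.
Start: joints at [1.343, 0.321, -0.07, 1.45, 0.023, 1.371, -0.057], TCP at [0.156, -0.631, 0.185] pointing down, gripper open.
Joint ranges: [-2.86, 2.86], [-0.3, 2.09], [-1.38, 1.24], [0.06, 2.45], [-1.56, 4.7], [0.09, 2.05], [-2.69, 2.69]. Speed limits (rad/s): [2.57, 2.57, 3.14, 3.14, 3.14, 3.14, 3.14].

### API

Orientations are given as a unit quaternion [w, x, y, z].
In Python, from cell import arm gives the robot as it stands. The module is installed in compiled form; this text tells all that it offers.
- The arm moves only by the tool play_rows, never from a script. Its arguments are lists of equal length, an entry for each row: "rotation": the turn, a rotation vector about the tool's x, y, z in degrees, a list of three; "slide": the shift along the tool's x, y, z in m, a list of three; "claw": the closure in counts, from 0 (fully open) to 255 (shut). In form: {"rotation": [[wx, wy, wz], ...], "slide": [[tx, ty, tz], ...], "claw": [claw, ...]}. A call has 1 to 20 rows; each row is the pose to reach, as a shift and turn from the pose commanded when the call began, along the tool's axes at that moment; what a row does not reach only later rows make up. A row lasts 1/12 s, in which the tool goes at most 41.7 mm and 7.16 degrees, less where a joint would pass 70% of its speed; a pose out of reach is approached as far as the arm can. A call with a gripper value outside its range is refused whole. The fingers move at their own pace and stop on an object; the grip force is fixed at half the most. Time passes only in rows, so rows that repeat a pose let the fingers close. It gives the time, the measured TCP pose, the force, the opening and the grip force at its end, in the units of the state.
- arm.observe(): the state, without advancing time (a new reading comes with each control period).
- arm.read_camera(name): name is "side" or "top"; returns (picture, depth): 384x512x3 uint8, red, green, blue; 384x512 float32, m along the optical axis (not along the pixel's ray), 0 where there is no reading.
- arm.get_calibration(name): a dict with "fx", "fy", "cx", "cy" (pixels), "D" ([k1, k2, p1, p2, k3] as OpenCV has them; the pictures are not rectified), "extrinsics" (4x4, takes a point from camera to world coordinates). Camera axes: x right, y down, z forward; pixel columns grow to the right and rows downward; lengths in m; the calibration is good to about 2 mm. A picture is of the moment at which its call begins. get_calibration takes no time and is no camera call.
- arm.hand_in(): hands the job in; it is judged then, once.
Trained networks look in the newest picture that a camera, given by its name, has taken for a name from the list of things; names that differ only in an ending like _2 or _b are one class to them, and where a whole thing is asked for, a point or a joint stands for the part that bears it (a point fixed in the world has none). Each returns a list of dicts, best first, with "score" (0 to 1); they miss things now and then, are a little off and sometimes report something else, mostly with a low value. They report only what shows in the picture. A call takes as long as a camera call. They do not tell look-alikes from the thing itself.
- arm.boxes_of(camera, label): "rect" ([left, top, right, bottom] in pixels, round what is visible of it).
- arm.pinpoint(camera, label): "pixel" ([column, row] in pixels: a listed point, or the origin of a listed thing).
The state is a dict: "t": time; "qpos": joint angles; "qd": joint speeds; "tau": joint torques, N m; "ee_pos": TCP position; "tool_rot": TCP orientation; "ft_force": force on the tool from outside, world axes, zero at the start; "ft_torque": the same for the moment, N m; "opening": finger opening in m; "grasp_force": force on a finger pad.
Only numpy, scipy, OpenCV 4.12 (cv2) and the standard library are available. Lean on these libraries where they do the work, as an engineer would, in place of code of your own. Each camera call takes 0.05 s, during which the arm holds its last target. There are 200 camera calls.

### The job

Put the four steel bushings away in the wooden storage blocks, one in each: every bushing stands upright on the floor of the pocket made for its size, the smallest in the smallest block and so on up to the largest in the largest. Do not let a bushing fall over, and leave the two bolts that stand among them standing where they are.

Things in the scene. Friction and masses are not known exactly. Their poses are not given: they have to be found in the camera images.
- bushing_22: the smallest of the four plain steel bushings: an upright, smooth round steel cylinder, 22 mm in diameter and 48 mm tall, with a round bore of 14 mm in its top. Loose, standing on the bench. Origin at the centre of its underside, z up along its axis.
- bushing_31: the second smallest of the four plain steel bushings: an upright, smooth round steel cylinder, 31 mm in diameter and 54 mm tall, with a round bore of 19 mm in its top. Loose, standing on the bench. Origin at the centre of its underside, z up along its axis.
- bushing_40: the second largest of the four plain steel bushings: an upright, smooth round steel cylinder, 40 mm in diameter and 60 mm tall, with a round bore of 25 mm in its top. Loose, standing on the bench. Origin at the centre of its underside, z up along its axis.
- bushing_49: the largest of the four plain steel bushings: an upright, smooth round steel cylinder, 49 mm in diameter and 66 mm tall, with a round bore of 30 mm in its top. Loose, standing on the bench. Origin at the centre of its underside, z up along its axis.
- block_22: the smallest of the four square light-wood storage blocks, fixed to the bench: 64 x 64 mm, 16 mm high, with one round pocket with a thin black liner in the middle of its top, 40 mm in diameter and 8 mm deep (pocket floor 8 mm above the bench). Its pocket is for the 22 mm bushing. Origin at the centre of its underside, straight below the pocket's centre; x and y along its sides, z up.
- block_31: the second smallest of the four square light-wood storage blocks, fixed to the bench: 73 x 73 mm, 16 mm high, with one round pocket with a thin black liner in the middle of its top, 49 mm in diameter and 8 mm deep (pocket floor 8 mm above the bench). Its pocket is for the 31 mm bushing. Origin at the centre of its underside, straight below the pocket's centre; x and y along its sides, z up.
- block_40: the second largest of the four square light-wood storage blocks, fixed to the bench: 82 x 82 mm, 16 mm high, with one round pocket with a thin black liner in the middle of its top, 58 mm in diameter and 8 mm deep (pocket floor 8 mm above the bench). Its pocket is for the 40 mm bushing. Origin at the centre of its underside, straight below the pocket's centre; x and y along its sides, z up.
- block_49: the largest of the four square light-wood storage blocks, fixed to the bench: 91 x 91 mm, 16 mm high, with one round pocket with a thin black liner in the middle of its top, 67 mm in diameter and 8 mm deep (pocket floor 8 mm above the bench). Its pocket is for the 49 mm bushing. Origin at the centre of its underside, straight below the pocket's centre; x and y along its sides, z up.
- hex_bolt_long: a loose steel hex bolt standing on its head, thread up, 46 mm tall, head 17 x 19 mm, thread 10 mm thick. Not a bushing: it stays where it is. Origin at the centre of its underside, z up.
- hex_bolt_short: the same, a shorter bolt, 38 mm tall. It stays where it is.
Things that resemble listed ones, but are neither listed nor needed, are in the scene too. What is shaped like the bushing_40 but green or red is not meant.

How it is judged:
By the outcome, as a careful person would: the job done as asked, in the order asked, and still so for the second after the job is handed in, with the robot touching nothing.
It also fails if it takes over 102 s, if anything falls off the work surface, if the arm or the gripper's body presses on something with over 40 N, if the wrist force passes 120 N, or if a joint passes its speed limit or range.

## Working session

There is one attempt and no reset: what is moved stays moved. The work goes in short steps, Python scripts to look and compute and a tool call to move; the robot and the scene stay as the last step left them, time stands still between calls to the robot, and variables do not carry over. Pictures are saved under pics/ and viewed, at most 14 in all, crops included, and the job is handed in when it is done.

Besides the shell and the picture viewer there is one more tool, called after ">>>" as name(argument=value, ...), one argument or row to a line, values as JSON. play_rows: Moves the arm, as the interface text tells. Its arguments: {"type":"object","properties":{"rotation":{"type":"array"},"slide":{"type":"array"},"claw":{"type":"array"}},"required":["rotation","slide","claw"]}

```bash
mkdir -p pics; python3 - <<'E'
from cell import arm
import cv2,numpy as np
np.set_printoptions(precision=4,suppress=True)
s=arm.observe(); print(s['t'],s['ee_pos'],s['tool_rot'],s['opening'])
for n in('top','side'):
    p,d=arm.read_camera(n); cv2.imwrite(f'pics/{n}0.png',p[:,:,::-1]); np.save(f'{n}_d.npy',d); np.save(f'{n}_p.npy',p)
    c=arm.get_calibration(n); print(n,c)
    for l in ['bushing_22','bushing_31','bushing_40','bushing_49','block_22','block_31','block_40','block_49','hex_bolt_long','hex_bolt_short']:
        print(l,[(np.round(b['rect']).astype(int).tolist(),round(b['score'],2)) for b in arm.boxes_of(n,l)][:4])
E
```

```text
0.0 [ 0.1554 -0.6305  0.1841] [-0.0009  0.9927  0.1206 -0.0002] 0.08715226119500387
top {'fx': 370.5635160883439, 'fy': 370.5635160883439, 'cx': 246.18527803247642, 'cy': 184.596864053252, 'D': array([0.0397, 0.    , 0.    , 0.    , 0.    ]), 'extrinsics': array([[ 0.0109, -0.9877,  0.1561,  0.3634],
       [-0.9997, -0.0142, -0.0203,  0.0209],
       [ 0.0223, -0.1558, -0.9875,  1.1117],
       [ 0.    ,  0.    ,  0.    ,  1.    ]])}
bushing_22 [([166, 207, 188, 223], 0.74), ([324, 201, 338, 216], 0.74), ([269, 207, 280, 219], 0.67), ([301, 217, 312, 224], 0.59)]
bushing_31 [([166, 207, 188, 223], 0.74), ([324, 201, 338, 216], 0.74), ([269, 207, 280, 219], 0.67), ([301, 217, 312, 224], 0.59)]
bushing_40 [([166, 207, 188, 223], 0.74), ([324, 201, 338, 216], 0.74), ([269, 207, 280, 219], 0.67), ([301, 217, 312, 224], 0.59)]
bushing_49 [([166, 207, 188, 223], 0.74), ([324, 201, 338, 216], 0.74), ([269, 207, 280, 219], 0.67), ([301, 217, 312, 224], 0.59)]
block_22 [([328, 160, 364, 191], 0.94), ([138, 147, 171, 171], 0.81), ([269, 158, 294, 178], 0.59), ([216, 158, 246, 188], 0.57)]
blo
[... 1250 characters left out ...]
 ([278, 162, 290, 184], 0.84), ([301, 157, 313, 180], 0.8)]
block_22 [([232, 178, 260, 190], 0.94), ([263, 160, 302, 170], 0.69), ([129, 234, 189, 261], 0.63), ([208, 200, 243, 219], 0.59)]
block_31 [([232, 178, 260, 190], 0.94), ([263, 160, 302, 170], 0.69), ([129, 234, 189, 261], 0.63), ([208, 200, 243, 219], 0.59)]
block_40 [([232, 178, 260, 190], 0.94), ([263, 160, 302, 170], 0.69), ([129, 234, 189, 261], 0.63), ([208, 200, 243, 219], 0.59)]
block_49 [([232, 178, 260, 190], 0.94), ([263, 160, 302, 170], 0.69), ([129, 234, 189, 261], 0.63), ([208, 200, 243, 219], 0.59)]
hex_bolt_long [([203, 255, 210, 273], 0.42)]
hex_bolt_short [([262, 158, 302, 168], 0.69), ([320, 159, 323, 170], 0.61)]
```

```bash
python3 - <<'E'
import cv2
a=cv2.imread('pics/top0.png')[120:270,110:400]; cv2.imwrite('pics/top0c.png',cv2.resize(a,(800,414),interpolation=cv2.INTER_CUBIC))
a=cv2.imread('pics/side0.png')[140:290,110:350]; cv2.imwrite('pics/side0c.png',cv2.resize(a,(800,500),interpolation=cv2.INTER_CUBIC))
E
```

```text
(no output)
```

View pics/top0c.png

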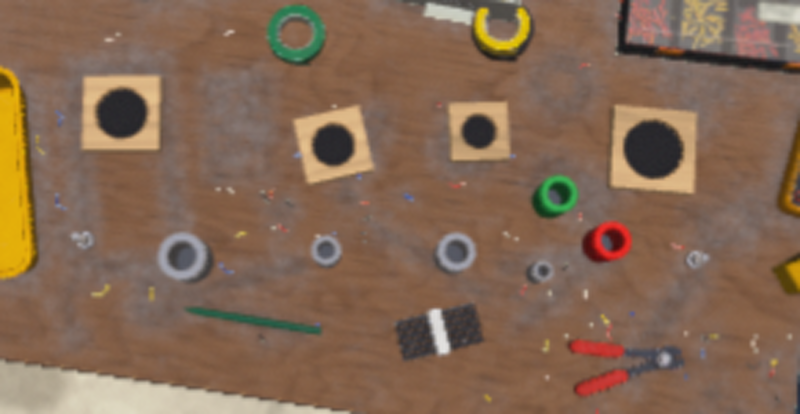

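View pics/side0c.png

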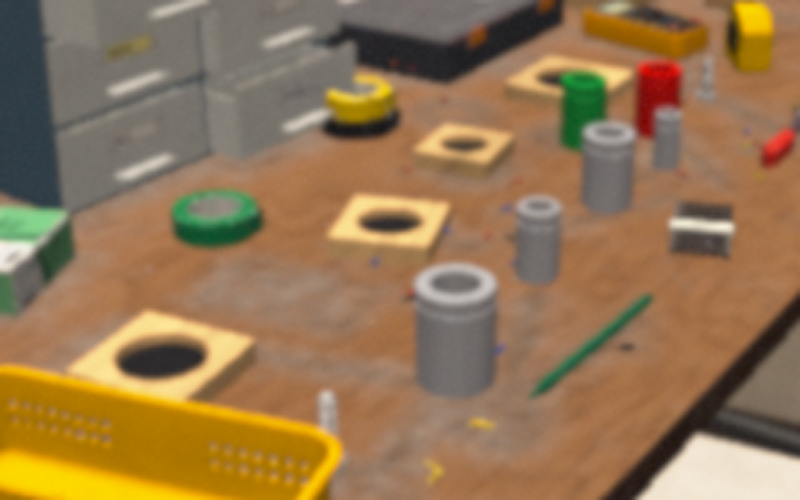

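View pics/top0.png

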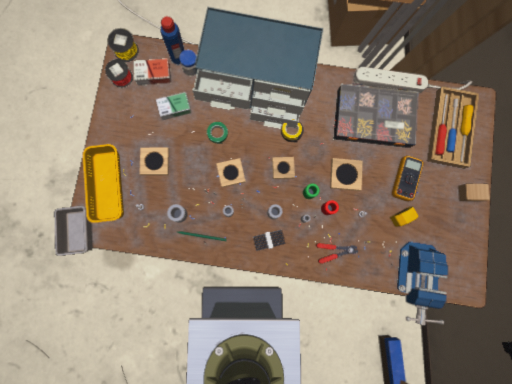

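The top view shows, in full-picture pixels:

| Item | Position (pixel) |
|---|---|
| bushing_49 | (176,213) |
| bushing_31 | (228,210) |
| bushing_40 | (275,211) |
| bushing_22 | (306,218) |
| green look-alike | (312,190) |
| red look-alike | (331,207) |
| block_40 | (154,160) |
| block_31, turned | (231,172) |
| block_22 | (283,167) |
| block_49 | (347,174) |
| bolts | (140,206) and (362,213) |

The side view agrees with this. I'll measure positions next.

```bash
cat > h.py <<'E'
import numpy as np,cv2
from cell import arm
from scipy.spatial.transform import Rotation as R
np.set_printoptions(precision=4,suppress=True)
def cloud(n,d):
    c=arm.get_calibration(n); K=np.array([[c['fx'],0,c['cx']],[0,c['fy'],c['cy']],[0,0,1]])
    h,w=d.shape; u,v=np.meshgrid(np.arange(w),np.arange(h))
    p=cv2.undistortPoints(np.stack([u,v],-1).reshape(-1,1,2).astype(float),K,np.array(c['D'])).reshape(h,w,2)
    P=np.dstack([p[...,0]*d,p[...,1]*d,d]); E=np.array(c['extrinsics'])
    W=P@E[:3,:3].T+E[:3,3]; W[d<=0]=np.nan
    return W,p,E
def plane(n,px,z):
    c=arm.get_calibration(n); K=np.array([[c['fx'],0,c['cx']],[0,c['fy'],c['cy']],[0,0,1]])
    p=cv2.undistortPoints(np.array(px,float).reshape(-1,1,2),K,np.array(c['D'])).reshape(-1,2)
    E=np.array(c['extrinsics']); r=np.c_[p,np.ones(len(p))]@E[:3,:3].T
    return E[:3,3]+r*((z-E[2,3])/r[:,2])[:,None]
def go(x,y,z,yaw):
    "shift/turn in the tool frame from now to TCP x,y,z, pointing down, closing line at yaw deg from world y"
    s=arm.observe(); q=np.array(s['tool_rot']); Rc=R.from_quat(np.r_[q[1:],q[0]])
    best=None
    for k in(0,180,-180):
        T=R.from_euler('z',yaw+k,degrees=True)*R.from_euler('x',180,degrees=True)
        rv=(Rc.inv()*T).as_rotvec(degrees=True)
        if best is None or np.linalg.norm(rv)<np.linalg.norm(best): best=rv
    print('slide',Rc.inv().apply(np.array([x,y,z])-s['ee_pos']),'rot',best,'q7',s['qpos'][6])
E
python3 - <<'E'
from h import *
top=np.load('top_d.npy'); side=np.load('side_d.npy'); tp=np.load('top_p.npy')
Wt,_,_=cloud('top',top); Ws,_,_=cloud('side',side)
print('bench z', [np.nanmedian(Wt[225:232,a:a+15,2]) for a in(200,290)])
B={'49':(176,213,.066,49),'31':(228,210,.054,31),'40':(275,211,.06,40),'22':(306,218,.048,22),'green':(312,190,.06,40),'red':(331,207,.06,40)}
for k,(u,v,h,D) in B.items():
    c=plane('top',[(u,v)],h)[0]; o=[k]
    for W in(Wt,Ws):
        P=W.reshape(-1,3); P=P[np.isfinite(P[:,0])]
        P=P[np.linalg.norm(P[:,:2]-c[:2],axis=1)<.04]
        zt=np.percentile(P[P[:,2]>.012][:,2],92)
        Q=P[abs(P[:,2]-h)<.006]
        if len(Q)<4: o.append(('few',len(Q),zt)); continue
        (x,y),r=cv2.minEnclosingCircle((Q[:,:2]*1000).astype(np.float32))
        o.append((len(Q),round(zt,4),round(x,1),round(y,1),'D',round(2*r,1)))
    print(*o)
hsv=cv2.cvtColor(tp,cv2.COLOR_RGB2HSV); g=cv2.cvtColor(tp,cv2.COLOR_RGB2GRAY)
for k,(u,v) in {'b40':(154,160),'b31':(231,172),'b22':(283,167),'b49':(347,174)}.items():
    m=np.zeros_like(g); rr=22; sub=g[v-rr:v+rr,u-rr:u+rr]; 
    wood=((sub>135)).astype(np.uint8); n,l,st,ce=cv2.connectedComponentsWithStats(wood); i=1+np.argmax(st[1:,4])
    cn,_=cv2.findContours((l==i).astype(np.uint8),cv2.RETR_EXTERNAL,cv2.CHAIN_APPROX_NONE); pts=max(cn,key=len).reshape(-1,2)+[u-rr,v-rr]
    w=plane('top',pts,.016); (cx,cy),(a,b),ang=cv2.minAreaRect((w[:,:2]*1000).astype(np.float32))
    d=(sub<50).astype(np.uint8); n,l,st,ce=cv2.connectedComponentsWithStats(d); j=l[rr,rr]
    pc=plane('top',[ce[j]+[u-rr,v-rr]],.012)[0]
    zs=Wt[pts[:,1],pts[:,0],2]
    S=Ws.reshape(-1,3);S=S[np.isfinite(S[:,0])];S=S[(np.abs(S[:,:2]*1000-[cx,cy]).max(1)<a/2-6)]
    print(k,'rect',round(cx,1),round(cy,1),round(a,1),round(b,1),round(ang),'pocket',pc[:2]*1000,'z top',np.nanmedian(zs),'side',np.nanpercentile(S[:,2],[10,90]) if len(S) else 0)
for k,p in {'boltL':(140,206),'boltR':(362,213)}.items(): print(k,plane('top',[p],.02)[0])
# obstacles in right part
P=Wt.reshape(-1,3); P=P[np.isfinite(P[:,0])]
for y0 in np.arange(-.7,.5,.1):
    Q=P[(P[:,1]>y0)&(P[:,1]<y0+.1)]; print(round(y0,1),[round(float(Q[(Q[:,0]>x)&(Q[:,0]<=x+.1)][:,2].max(initial=-1)),2) for x in np.arange(.1,.8,.1)])
E
```

```text
bench z [np.float64(-0.0005104144778045328), np.float64(-8.866185061218168e-05)]
49 (143, np.float64(0.0676), 447.3, 196.1, 'D', 48.6) (242, np.float64(0.0661), 449.7, 199.3, 'D', 49.9)
31 (56, np.float64(0.0559), 456.2, 50.5, 'D', 30.1) (85, np.float64(0.054), 458.2, 51.9, 'D', 34.1)
40 (97, np.float64(0.0612), 455.9, -84.7, 'D', 39.6) (97, np.float64(0.0602), 458.9, -81.4, 'D', 41.9)
22 (32, np.float64(0.0484), 438.0, -175.3, 'D', 21.6) (34, np.float64(0.0481), 440.1, -173.8, 'D', 23.9)
green (99, np.float64(0.061), 518.8, -191.3, 'D', 40.3) (78, np.float64(0.0606), 521.2, -188.7, 'D', 42.1)
red (102, np.float64(0.0613), 470.1, -246.1, 'D', 40.9) (75, np.float64(0.0613), 471.5, -241.9, 'D', 40.9)
b40 rect 607.5 277.8 79.9 83.1 1 pocket [606.4356 277.6901] z top 0.01419982519721863 side [0.0072 0.0164]
b31 rect 574.4 48.3 73.4 79.8 14 pocket [574.4481  46.4581] z top 0.013570870243250877 side [0.0081 0.017 ]
b22 rect 592.2 -113.8 61.7 63.4 1 pocket [ 591.7205 -113.4227] z top 0.015529552905554023 side [-0.7027  0.0168]
b49 rect 574.8 -304.6 91.2 91.0 85 pocket [ 574.9077 -304.3842] z top 0.014871360474572826 side [-0.7025  0.0168]
boltL [0.4681 0.3087 0.02  ]
boltR [ 0.4559 -0.3449  0.02  ]
-0.7 [0.0, 0.01, 0.01, 0.05, 0.05, 0.04, 0.04]
-0.6 [0.32, 0.09, 0.09, 0.01, 0.03, 0.05, 0.05]
-0.5 [0.06, 0.09, 0.09, 0.07, 0.04, 0.05, 0.05]
-0.4 [-0.69, 0.01, 0.02, 0.04, 0.02, 0.05, 0.05]
-0.3 [-0.69, 0.01, 0.02, 0.06, 0.06, 0.05, 0.05]
-0.2 [0.01, 0.01, 0.01, 0.06, 0.06, 0.04, 0.23]
-0.1 [0.02, 0.0, 0.01, 0.06, 0.02, 0.02, 0.22]
-0.0 [0.02, 0.01, 0.01, 0.06, 0.02, 0.02, 0.22]
0.1 [0.01, -0.69, 0.01, 0.07, 0.01, 0.02, 0.22]
0.2 [-0.69, -0.68, 0.01, 0.07, 0.02, 0.02, 0.04]
0.3 [-0.69, -0.69, 0.01, 0.06, 0.06, 0.06, 0.01]
0.4 [-0.69, -0.69, 0.07, 0.07, 0.06, 0.06, 0.01]
```

```bash
python3 -c "
from h import *
go(.439,-.1745,.14,68.3)"
```

```text
slide [ 0.3845 -0.3755  0.0451] rot [  0.0063   0.0075 -54.4442] q7 -0.05688027129180684
```

>>> play_rows(
  rotation=[
    [0,0,-54.4],
    [0,0,-54.4],
    [0,0,-54.4],
    [0,0,-54.4],
    [0,0,-54.4],
    [0,0,-54.4],
    [0,0,-54.4],
    [0,0,-54.4],
    [0,0,-54.4],
    [0,0,-54.4],
    [0,0,-54.4],
    [0,0,-54.4],
    [0,0,-54.4],
    [0,0,-54.4],
    [0,0,-54.4],
    [0,0,-54.4],
    [0,0,-54.4],
    [0,0,-54.4],
  ],
  slide=[
    [0.3845,-0.3755,0],
    [0.3845,-0.3755,0],
    [0.3845,-0.3755,0],
    [0.3845,-0.3755,0],
    [0.3845,-0.3755,0],
    [0.3845,-0.3755,0],
    [0.3845,-0.3755,0],
    [0.3845,-0.3755,0],
    [0.3845,-0.3755,0],
    [0.3845,-0.3755,0],
    [0.3845,-0.3755,0],
    [0.3845,-0.3755,0],
    [0.3845,-0.3755,0],
    [0.3845,-0.3755,0],
    [0.3845,-0.3755,0],
    [0.3845,-0.3755,0.045],
    [0.3845,-0.3755,0.045],
    [0.3845,-0.3755,0.045],
  ],
  claw=[125,125,125,125,125,125,125,125,125,125,125,125,125,125,125,125,125,125],
)

```text
t: 2.6
ee_pos: [0.4365, -0.1751, 0.1384]
tool_rot: [-0.002, 0.828, 0.56, -0.001]
ft_force: [0.2, -1.0, -0.9]
opening: 0.0443
grasp_force: 0.0
```

```bash
python3 -c "
from h import *
s=arm.observe(); print(s['t'],s['ee_pos'],s['opening'],s['qpos'])
p,d=arm.read_camera('top'); cv2.imwrite('pics/t1.png',cv2.resize(p[150:260,230:400,::-1],(800,518),interpolation=cv2.INTER_CUBIC))
go(.439,-.1745,.02,68.3)"
```

```text
2.6 [ 0.4365 -0.1751  0.1384] 0.04434213098290922 [ 0.9268 -0.0068 -0.5934  1.92   -0.0044  1.2322 -0.0468]
slide [0.0012 0.0008 0.1201] rot [-0.0963 -0.003  -0.1581] q7 -0.04681449211396717
```

>>> play_rows(
  rotation=[
    [0,0,0],
    [0,0,0],
    [0,0,0],
    [0,0,0],
    [0,0,0],
    [0,0,0],
    [0,0,0],
    [0,0,0],
    [0,0,0],
    [0,0,0],
    [0,0,0],
    [0,0,0],
    [0,0,0],
    [0,0,0],
  ],
  slide=[
    [0.001,0.001,0.03],
    [0.001,0.001,0.055],
    [0.001,0.001,0.075],
    [0.001,0.001,0.095],
    [0.001,0.001,0.11],
    [0.001,0.001,0.118],
    [0.001,0.001,0.118],
    [0.001,0.001,0.118],
    [0.001,0.001,0.118],
    [0.001,0.001,0.118],
    [0.001,0.001,0.118],
    [0.001,0.001,0.118],
    [0.001,0.001,0.118],
    [0.001,0.001,0.118],
  ],
  claw=[125,125,125,125,125,125,125,150,175,190,205,220,235,255],
)

```text
t: 3.82
ee_pos: [0.4404, -0.174, 0.0223]
tool_rot: [0.0, 0.828, 0.561, 0.0]
ft_force: [-0.0, -1.0, -0.1]
opening: 0.0073
grasp_force: 0.0
```

```bash
python3 -c "
from h import *
az=np.degrees(np.arctan2(-.1125,.593));print(az)
go(.593,-.1125,.12,90+az)"
```

```text
-10.74211311928541
slide [ 0.1136  0.119  -0.0976] rot [  0.0176   0.014  -11.0046] q7 -0.13654043525971163
```

```bash
python3 -c "
from h import *
p,d=arm.read_camera('side'); a=cv2.resize(p[130:240,230:350,::-1],(560,513),interpolation=cv2.INTER_CUBIC)
cv2.imwrite('pics/s2.png',a)
q,d=arm.read_camera('top'); cv2.imwrite('pics/t2f.png',q[:,:,::-1])
s=arm.observe(); print(s['opening'],s['grasp_force'],s['ee_pos'])"
```

```text
0.0028771953033738455 0.0 [ 0.4403 -0.1739  0.0222]
```

View pics/s2.png

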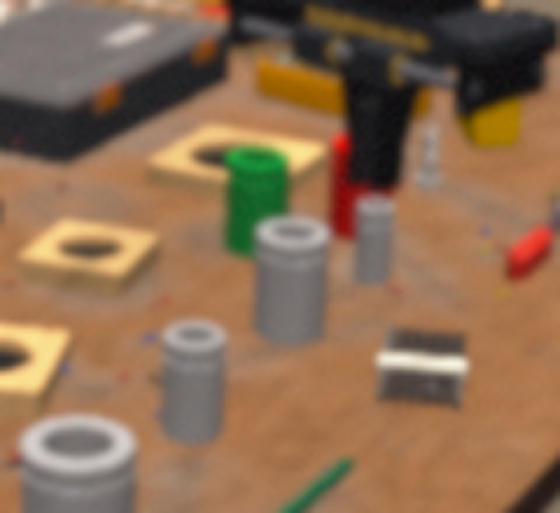

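The side view shows the gripper closed behind the small bushing, which still stands at crop (374,240). The fingertips are at crop (378,190), so the tip isn't where the cameras predict. I'll measure the fingers in the same camera frame.

```bash
python3 -c "
from h import *
print('tip by side', plane('side',[(311,170.7)],.022))
for n in('side','top'):
    p,d=arm.read_camera(n); W,_,_=cloud(n,d); P=W.reshape(-1,3); P=P[np.isfinite(P[:,0])]
    C=p.reshape(-1,3)[np.isfinite(W.reshape(-1,3)[:,0])]
    m=(np.linalg.norm(P[:,:2]-[.44,-.2],axis=1)<.12)&(P[:,2]>.015)&(P[:,2]<.4)&(C.max(1)<60)
    Q=P[m]
    for a in((.015,.04),(.04,.065),(.065,.09),(.09,.13),(.13,.2),(.2,.3)):
        q=Q[(Q[:,2]>a[0])&(Q[:,2]<a[1])]
        if len(q)>3: print(n,a,len(q),q.min(0),q.max(0),np.median(q,0))
    m=(np.linalg.norm(P[:,:2]-[.439,-.1745],axis=1)<.02)&(abs(P[:,2]-.048)<.006)
    Q=P[m]; print('22:',len(Q),Q[:,:2].min(0),Q[:,:2].max(0)) if len(Q) else 0
p,d=arm.read_camera('top'); cv2.imwrite('pics/t3.png',cv2.resize(p[110:300,200:450,::-1],(790,600),interpolation=cv2.INTER_CUBIC))
"
```

```text
tip by side [[ 0.4646 -0.2638  0.022 ]]
side (0.04, 0.065) 4 [ 0.4332 -0.1683  0.0634] [ 0.4498 -0.164   0.0645] [ 0.445  -0.1672  0.0639]
side (0.065, 0.09) 80 [ 0.4296 -0.1786  0.0651] [ 0.4517 -0.1556  0.0897] [ 0.4368 -0.1663  0.0779]
side (0.09, 0.13) 149 [ 0.416  -0.1784  0.0904] [ 0.4584 -0.149   0.1298] [ 0.4371 -0.1648  0.1087]
side (0.13, 0.2) 1062 [ 0.3435 -0.2353  0.1319] [ 0.5369 -0.1038  0.2   ] [ 0.422  -0.1464  0.1672]
side (0.2, 0.3) 651 [ 0.3862 -0.182   0.2   ] [ 0.4703 -0.1211  0.2996] [ 0.4217 -0.1424  0.2293]
22: 36 [ 0.4305 -0.1851] [ 0.4513 -0.1621]
top (0.015, 0.04) 7 [ 0.5047 -0.2022  0.0154] [ 0.5271 -0.1728  0.0299] [ 0.5124 -0.1758  0.0251]
top (0.13, 0.2) 62 [ 0.3727 -0.194   0.1344] [ 0.5327 -0.1076  0.1996] [ 0.4054 -0.1582  0.1712]
top (0.2, 0.3) 270 [ 0.3921 -0.1601  0.2028] [ 0.4662 -0.1238  0.2999] [ 0.4193 -0.1402  0.2305]
```

View pics/t3.png

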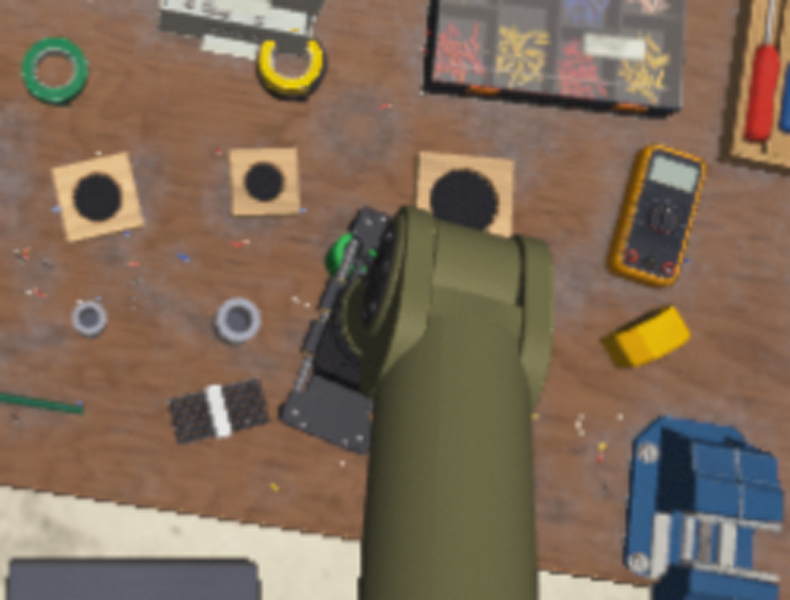

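The cloud shows the fingers at the right x and y, directly above the bushing. Their lower end is at z≈0.063, although the reported TCP is z=0.022. I'll rise, open, and measure the true fingertip height with nothing hiding it.

>>> play_rows(
  rotation=[
    [0,0,0],
    [0,0,0],
    [0,0,0],
    [0,0,0],
    [0,0,0],
    [0,0,0],
  ],
  slide=[
    [0,0,-0.03],
    [0,0,-0.06],
    [0,0,-0.06],
    [0,0,-0.06],
    [0,0,-0.06],
    [0,0,-0.06],
  ],
  claw=[255,255,125,125,125,125],
)

```text
t: 4.57
ee_pos: [0.4393, -0.1736, 0.081]
tool_rot: [-0.001, 0.828, 0.561, -0.001]
ft_force: [-1.1, -0.8, 0.4]
opening: 0.0196
grasp_force: 0.0
```

```bash
python3 -c "
from h import *
s=arm.observe(); print(s['t'],s['ee_pos'],s['opening'],R.from_quat(np.r_[s['tool_rot'][1:],s['tool_rot'][0]]).as_matrix()[:,2])
p,d=arm.read_camera('side'); W,_,_=cloud('side',d); P=W.reshape(-1,3)
ok=np.isfinite(P[:,0])&(np.linalg.norm(P[:,:2]-[.44,-.175],axis=1)<.06)
Q=P[ok]
for a in np.arange(.02,.2,.01):
    q=Q[(Q[:,2]>a)&(Q[:,2]<=a+.01)]
    print(round(a,3),len(q),q.min(0)[:2] if len(q) else '',q.max(0)[:2] if len(q) else '')
cv2.imwrite('pics/s4.png',cv2.resize(p[90:220,240:380,::-1],(640,594),interpolation=cv2.INTER_CUBIC))
"
```

```text
4.5667 [ 0.4393 -0.1736  0.081 ] 0.019563889822069403 [-0.0019  0.0008 -1.    ]
0.02 32 [ 0.4292 -0.2277] [ 0.4729 -0.1616]
0.03 42 [ 0.4295 -0.2308] [ 0.4759 -0.1606]
0.04 54 [ 0.4302 -0.2318] [ 0.4736 -0.1606]
0.05 15 [ 0.4564 -0.2326] [ 0.4742 -0.2228]
0.06 0  
0.07 0  
0.08 0  
0.09 0  
0.1 0  
0.11 3 [ 0.4205 -0.1784] [ 0.451  -0.1609]
0.12 53 [ 0.4197 -0.1839] [ 0.4623 -0.1551]
0.13 54 [ 0.4198 -0.1848] [ 0.4617 -0.1547]
0.14 58 [ 0.4186 -0.1872] [ 0.4616 -0.1547]
0.15 63 [ 0.4155 -0.1878] [ 0.4653 -0.1531]
0.16 68 [ 0.4136 -0.1877] [ 0.4661 -0.1532]
0.17 61 [ 0.4109 -0.1871] [ 0.4689 -0.151 ]
0.18 48 [ 0.4013 -0.1743] [ 0.4734 -0.1465]
0.19 92 [ 0.3962 -0.1779] [ 0.4947 -0.1215]
```

View pics/s4.png

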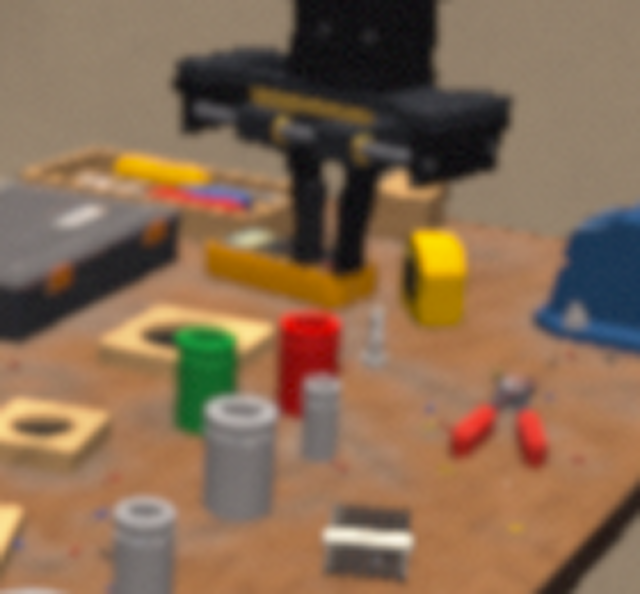

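With nothing hiding it, the fingertips at crop (305–350,265) sit at z≈0.12 while the state reports 0.081. The true tip is therefore about 39 mm above the reported z, with x and y agreeing. The bushing is still standing at crop (320,420). I'll correct z by that amount.

>>> play_rows(
  rotation=[
    [0,0,0],
    [0,0,0],
    [0,0,0],
    [0,0,0],
    [0,0,0],
    [0,0,0],
    [0,0,0],
    [0,0,0],
    [0,0,0],
    [0,0,0],
    [0,0,0],
    [0,0,0],
  ],
  slide=[
    [0,0,0],
    [0,0,0],
    [0,0,0],
    [0,0,0.02],
    [0,0,0.04],
    [0,0,0.055],
    [0,0,0.07],
    [0,0,0.08],
    [0,0,0.09],
    [0,0,0.095],
    [0,0,0.099],
    [0,0,0.099],
  ],
  claw=[110,110,110,110,110,110,110,110,110,110,110,110],
)

```text
t: 5.62
ee_pos: [0.4401, -0.1738, -0.0173]
tool_rot: [-0.0, 0.828, 0.561, -0.0]
ft_force: [0.5, 0.2, -0.9]
opening: 0.0497
grasp_force: 0.0
```

>>> play_rows(
  rotation=[
    [0,0,0],
    [0,0,0],
    [0,0,0],
    [0,0,0],
    [0,0,0],
    [0,0,0],
    [0,0,0],
    [0,0,0],
    [0,0,0],
    [0,0,0],
  ],
  slide=[
    [0,0,0],
    [0,0,0],
    [0,0,0],
    [0,0,0],
    [0,0,0],
    [0,0,0],
    [0,0,0],
    [0,0,0],
    [0,0,0],
    [0,0,0],
  ],
  claw=[130,150,170,185,200,215,230,255,255,255],
)

```text
t: 6.45
ee_pos: [0.4403, -0.174, -0.0167]
tool_rot: [0.0, 0.828, 0.561, -0.0]
ft_force: [-2.0, -0.5, 2.1]
opening: 0.0211
grasp_force: 29.8
```

```bash
python3 -c "
from h import *
s=arm.observe(); print(s['t'],s['opening'],s['grasp_force'],s['ft_force'],s['ee_pos'],s['qpos'])
p,d=arm.read_camera('side'); W,_,_=cloud('side',d); P=W.reshape(-1,3)
Q=P[np.isfinite(P[:,0])&(np.linalg.norm(P[:,:2]-[.44,-.175],axis=1)<.04)]
for a in np.arange(.0,.1,.01):
    q=Q[(Q[:,2]>a)&(Q[:,2]<=a+.01)]
    print(round(a,3),len(q),q.min(0)[:2] if len(q) else '',q.max(0)[:2] if len(q) else '')
az=np.degrees(np.arctan2(-.1125,.593))
go(.593,-.1125,.08,90+az)"
```

```text
6.45 0.021073615907539915 29.772362454095855 [-1.9697 -0.511   2.1338] [ 0.4403 -0.174  -0.0167] [ 0.8805  0.2035 -0.5988  2.0732  0.1456  0.9048 -0.1785]
0.0 179 [ 0.4011 -0.2138] [ 0.4719 -0.1373]
0.01 21 [ 0.4306 -0.1733] [ 0.45   -0.1605]
0.02 50 [ 0.4209 -0.1778] [ 0.4627 -0.1546]
0.03 54 [ 0.4198 -0.1802] [ 0.4649 -0.1559]
0.04 72 [ 0.4195 -0.1853] [ 0.4644 -0.153 ]
0.05 52 [ 0.417  -0.1877] [ 0.4658 -0.1562]
0.06 58 [ 0.4149 -0.1869] [ 0.4689 -0.1524]
0.07 56 [ 0.4138 -0.1877] [ 0.4698 -0.1532]
0.08 33 [ 0.4073 -0.1822] [ 0.4709 -0.1525]
0.09 15 [ 0.4105 -0.1785] [ 0.4688 -0.1473]
slide [ 0.1137  0.119  -0.0967] rot [ -0.002    0.0115 -11.0046] q7 -0.17846316940802143
```

Gripped at 29.8 N with a 21 mm opening. Next I lift and carry it over block_22.

>>> play_rows(
  rotation=[
    [0,0,0],
    [0,0,0],
    [0,0,0],
    [0,0,0],
    [0,0,-2],
    [0,0,-5],
    [0,0,-8],
    [0,0,-11],
    [0,0,-11],
    [0,0,-11],
    [0,0,-11],
    [0,0,-11],
  ],
  slide=[
    [0,0,-0.02],
    [0,0,-0.045],
    [0,0,-0.075],
    [0,0,-0.096],
    [0.02,0.021,-0.096],
    [0.045,0.047,-0.096],
    [0.07,0.073,-0.096],
    [0.095,0.1,-0.096],
    [0.11,0.114,-0.096],
    [0.1137,0.119,-0.096],
    [0.1137,0.119,-0.096],
    [0.1137,0.119,-0.096],
  ],
  claw=[255,255,255,255,255,255,255,255,255,255,255,255],
)

```text
t: 7.5
ee_pos: [0.5918, -0.1129, 0.0783]
tool_rot: [-0.001, 0.77, 0.638, -0.001]
ft_force: [-0.1, 0.5, -1.0]
opening: 0.0209
grasp_force: 29.8
```

```bash
cat >> h.py <<'E'
def held(x,y,r=.05,zmin=.02,zmax=.14):
    "side view cloud of what hangs at x,y: lowest points of it above the bench"
    p,d=arm.read_camera('side'); W,_,_=cloud('side',d); P=W.reshape(-1,3)
    Q=P[np.isfinite(P[:,0])&(np.linalg.norm(P[:,:2]-[x,y],axis=1)<r)]
    for a in np.arange(zmin,zmax,.01):
        q=Q[(Q[:,2]>a)&(Q[:,2]<=a+.01)]
        if len(q)>3: print(round(a,3),len(q),q.min(0)[:2],q.max(0)[:2])
E
python3 -c "
from h import *
s=arm.observe(); print(s['t'],s['opening'],s['grasp_force'],s['ee_pos'])
held(.593,-.1125)
go(.593,-.1125,-.008,90-10.74)"
```

```text
7.5 0.020916563034084495 29.77446955279447 [ 0.5918 -0.1129  0.0783]
0.09 9 [ 0.5829 -0.1145] [ 0.5994 -0.1009]
0.1 30 [ 0.5817 -0.1164] [ 0.5996 -0.1007]
0.11 36 [ 0.5721 -0.1162] [ 0.6153 -0.0991]
0.12 60 [ 0.5722 -0.1209] [ 0.6151 -0.0958]
0.13 64 [ 0.5725 -0.1213] [ 0.6148 -0.0935]
slide [0.0014 0.0015 0.0865] rot [-0.1078  0.0685 -0.0738] q7 -0.22812234343163418
```

>>> play_rows(
  rotation=[
    [0,0,0],
    [0,0,0],
    [0,0,0],
    [0,0,0],
    [0,0,0],
    [0,0,0],
    [0,0,0],
    [0,0,0],
    [0,0,0],
    [0,0,0],
  ],
  slide=[
    [0.001,0.001,0.02],
    [0.001,0.001,0.04],
    [0.001,0.001,0.055],
    [0.001,0.001,0.066],
    [0.001,0.001,0.074],
    [0.001,0.001,0.08],
    [0.001,0.001,0.084],
    [0.001,0.001,0.087],
    [0.001,0.001,0.087],
    [0.001,0.001,0.087],
  ],
  claw=[255,255,255,255,255,255,255,255,255,255],
)

```text
t: 8.38
ee_pos: [0.5945, -0.1116, -0.0074]
tool_rot: [0.0, 0.77, 0.638, 0.0]
ft_force: [0.2, -0.2, -1.0]
opening: 0.021
grasp_force: 29.8
```

```bash
python3 -c "
from h import *
s=arm.observe(); print(s['ft_force'],s['ee_pos'])
held(.593,-.1125,.06,-.005,.08)"
```

```text
[ 0.2149 -0.203  -0.9822] [ 0.5945 -0.1116 -0.0074]
-0.005 293 [ 0.5334 -0.1655] [ 0.6521 -0.0541]
0.005 128 [ 0.5609 -0.1458] [ 0.6277 -0.0769]
0.015 168 [ 0.5613 -0.1451] [ 0.6276 -0.075 ]
0.025 37 [ 0.5759 -0.115 ] [ 0.6175 -0.0952]
0.035 56 [ 0.5754 -0.1157] [ 0.6173 -0.0938]
0.045 50 [ 0.5751 -0.1179] [ 0.6173 -0.0946]
0.055 65 [ 0.5737 -0.123 ] [ 0.62   -0.0944]
0.065 56 [ 0.5719 -0.1205] [ 0.6214 -0.0955]
0.075 61 [ 0.569  -0.1223] [ 0.6234 -0.0934]
```

>>> play_rows(
  rotation=[
    [0,0,0],
    [0,0,0],
    [0,0,0],
    [0,0,0],
    [0,0,0],
    [0,0,0],
    [0,0,0],
    [0,0,0],
    [0,0,0],
    [0,0,0],
    [0,0,0],
    [0,0,0],
  ],
  slide=[
    [0,0,0.001],
    [0,0,0.0015],
    [0,0,0.0015],
    [0,0,0.0015],
    [0,0,0.0015],
    [0,0,0.0015],
    [0,0,0.0015],
    [0,0,0.0015],
    [0,0,-0.02],
    [0,0,-0.05],
    [0,0,-0.09],
    [0,0,-0.09],
  ],
  claw=[255,255,190,180,170,150,120,100,100,60,60,60],
)

```text
t: 9.43
ee_pos: [0.5994, -0.1117, 0.0898]
tool_rot: [0.005, 0.77, 0.638, 0.004]
ft_force: [1.9, 0.2, 0.8]
opening: 0.0631
grasp_force: 0.0
```

```bash
python3 -c "
from h import *
s=arm.observe(); print(s['t'],s['ft_force'],s['ee_pos'])
held(.593,-.1125,.04,.018,.08)
az=np.degrees(np.arctan2(.0512,.457))
go(.457,.0512,.08,90+az)"
```

```text
9.4333 [1.9376 0.1819 0.8421] [ 0.5994 -0.1117  0.0898]
0.018 37 [ 0.5647 -0.1357] [ 0.6246 -0.0808]
0.028 27 [ 0.5842 -0.117 ] [ 0.6015 -0.0987]
0.038 28 [ 0.5839 -0.1215] [ 0.6018 -0.0998]
0.048 37 [ 0.585  -0.1216] [ 0.6029 -0.1001]
slide [ 0.1339 -0.1688  0.0053] rot [  0.496    0.1083 -17.1377] q7 -0.22983849334067533
```

>>> play_rows(
  rotation=[
    [0,0,-17.1],
    [0,0,-17.1],
    [0,0,-17.1],
    [0,0,-17.1],
    [0,0,-17.1],
    [0,0,-17.1],
    [0,0,-17.1],
    [0,0,-17.1],
    [0,0,-17.1],
    [0,0,-17.1],
  ],
  slide=[
    [0.02,-0.025,0],
    [0.045,-0.055,0],
    [0.07,-0.085,0],
    [0.1,-0.12,0],
    [0.12,-0.15,0],
    [0.1347,-0.1655,0],
    [0.1347,-0.1655,0],
    [0.1347,-0.1655,0],
    [0.1347,-0.1655,0],
    [0.1347,-0.1655,0],
  ],
  claw=[70,70,70,70,70,70,70,70,70,70],
)

```text
t: 10.32
ee_pos: [0.4572, 0.0505, 0.0819]
tool_rot: [-0.0, 0.668, 0.745, 0.0]
ft_force: [0.5, 0.3, -0.5]
opening: 0.0631
grasp_force: 0.0
```

```bash
python3 -c "
from h import *
held(.457,.0512,.04,.025,.15)
az=np.degrees(np.arctan2(.0512,.457))
go(.457,.0512,-.014,90+az)"
```

```text
0.025 53 [0.4427 0.0494] [0.4712 0.0693]
0.035 60 [0.4429 0.0493] [0.4716 0.0706]
0.045 92 [0.4422 0.0402] [0.4727 0.0691]
0.055 9 [0.4431 0.044 ] [0.4674 0.0668]
0.115 22 [0.4177 0.0401] [0.4938 0.0646]
0.125 46 [0.4182 0.0409] [0.4943 0.0665]
0.135 45 [0.4175 0.0407] [0.4937 0.0683]
0.145 39 [0.417  0.0456] [0.4938 0.0669]
slide [ 0.0006 -0.0001  0.0959] rot [-0.0123 -0.04   -0.1534] q7 -0.07684560908630994
```

>>> play_rows(
  rotation=[
    [0,0,0],
    [0,0,0],
    [0,0,0],
    [0,0,0],
    [0,0,0],
    [0,0,0],
    [0,0,0],
    [0,0,0],
    [0,0,0],
    [0,0,0],
    [0,0,0],
    [0,0,0],
    [0,0,0],
    [0,0,0],
    [0,0,0],
    [0,0,0],
  ],
  slide=[
    [0,0,0.02],
    [0,0,0.04],
    [0,0,0.06],
    [0,0,0.075],
    [0,0,0.086],
    [0,0,0.092],
    [0,0,0.096],
    [0,0,0.096],
    [0,0,0.096],
    [0,0,0.096],
    [0,0,0.096],
    [0,0,0.096],
    [0,0,0.096],
    [0,0,0.096],
    [0,0,0.096],
    [0,0,0.096],
  ],
  claw=[70,70,70,70,70,70,70,70,100,125,145,160,175,190,255,255],
)

```text
t: 11.7
ee_pos: [0.4569, 0.0515, -0.0137]
tool_rot: [0.0, 0.667, 0.745, -0.0]
ft_force: [-0.7, -0.0, 2.4]
opening: 0.0304
grasp_force: 30.0
```

```bash
python3 -c "
from h import *
az=np.degrees(np.arctan2(.048,.5755))
s=arm.observe(); print(s['opening'],s['ee_pos'])
go(.5755,.048,.07,90+az)"
```

```text
0.030396568682386115 [ 0.4569  0.0515 -0.0137]
slide [-0.0166  0.1176 -0.0836] rot [0.0161 0.0184 1.5831] q7 -0.2236599188105073
```

>>> play_rows(
  rotation=[
    [0,0,0],
    [0,0,0],
    [0,0,0],
    [0,0,1.6],
    [0,0,1.6],
    [0,0,1.6],
    [0,0,1.6],
    [0,0,1.6],
    [0,0,1.6],
    [0,0,1.6],
    [0,0,1.6],
    [0,0,1.6],
    [0,0,1.6],
  ],
  slide=[
    [0,0,-0.02],
    [0,0,-0.045],
    [0,0,-0.06],
    [-0.003,0.02,-0.06],
    [-0.007,0.045,-0.06],
    [-0.011,0.075,-0.06],
    [-0.015,0.105,-0.06],
    [-0.0166,0.1176,-0.06],
    [-0.0166,0.1176,-0.06],
    [-0.0166,0.1176,-0.05],
    [-0.0166,0.1176,-0.04],
    [-0.0166,0.1176,-0.035],
    [-0.0166,0.1176,-0.035],
  ],
  claw=[255,255,255,255,255,255,255,255,255,255,255,255,255],
)

```text
t: 12.78
ee_pos: [0.5726, 0.0477, 0.0189]
tool_rot: [-0.001, 0.677, 0.736, -0.002]
ft_force: [0.1, -0.5, -1.6]
opening: 0.0304
grasp_force: 30.0
```

```bash
python3 -c "
from h import *
s=arm.observe(); print(s['opening'],s['grasp_force'],s['ee_pos'])
held(.575,.048,.06,.01,.09)
go(.5755,.048,-.006,90+4.77)"
```

```text
0.030401579042624777 29.999997247941792 [0.5726 0.0477 0.0189]
0.01 349 [0.5338 0.0041] [0.6184 0.0917]
0.03 31 [0.559  0.0399] [0.5837 0.0636]
0.04 47 [0.5586 0.0396] [0.5837 0.0653]
0.05 60 [0.5503 0.0386] [0.595  0.0657]
0.06 81 [0.5494 0.0362] [0.5949 0.0653]
0.07 82 [0.5496 0.0378] [0.5939 0.0644]
0.08 116 [0.5466 0.0346] [0.596  0.0643]
slide [0.     0.002  0.0259] rot [-0.1503  0.0315  0.0101] q7 -0.30435034050177034
```

>>> play_rows(
  rotation=[
    [0,0,0],
    [0,0,0],
    [0,0,0],
    [0,0,0],
    [0,0,0],
    [0,0,0],
    [0,0,0],
    [0,0,0],
    [0,0,0],
    [0,0,0],
    [0,0,0],
    [0,0,0],
    [0,0,0],
    [0,0,0],
    [0,0,0],
    [0,0,0],
    [0,0,0],
  ],
  slide=[
    [0,0.002,0.008],
    [0,0.002,0.015],
    [0,0.002,0.02],
    [0,0.002,0.024],
    [0,0.002,0.026],
    [0,0.002,0.027],
    [0,0.002,0.0275],
    [0,0.002,0.0275],
    [0,0.002,0.0275],
    [0,0.002,0.0275],
    [0,0.002,0.0275],
    [0,0.002,0.0275],
    [0,0.002,0.0275],
    [0,0.002,0.0275],
    [0,0.002,0.0],
    [0,0.002,-0.035],
    [0,0.002,-0.065],
  ],
  claw=[255,255,255,255,255,255,255,255,170,155,135,110,90,75,60,50,50],
)

```text
t: 14.25
ee_pos: [0.5771, 0.0486, 0.0872]
tool_rot: [-0.0, 0.677, 0.736, -0.0]
ft_force: [1.4, 0.1, 1.0]
opening: 0.0676
grasp_force: 0.0
```

```bash
python3 -c "
from h import *
s=arm.observe(); print(s['t'],s['ft_force'],s['ee_pos'],s['opening'])
held(.575,.048,.03,.018,.09)
az=np.degrees(np.arctan2(-.083,.4574));print(az)
go(.4574,-.083,.08,90+az)"
```

```text
14.25 [1.4054 0.1389 0.973 ] [0.5771 0.0486 0.0872] 0.06756087051262206
0.018 51 [0.5628 0.0461] [0.5918 0.067 ]
0.028 50 [0.5622 0.0487] [0.5919 0.0666]
0.038 48 [0.5623 0.0454] [0.591  0.0666]
0.048 61 [0.5627 0.0375] [0.5892 0.0676]
0.058 61 [0.5634 0.0354] [0.5922 0.0676]
-10.285003393574547
slide [-0.1216 -0.1348  0.0125] rot [ 0.5353 -0.0355 15.0661] q7 -0.2565596690812446
```

>>> play_rows(
  rotation=[
    [0,0,15],
    [0,0,15],
    [0,0,15],
    [0,0,15],
    [0,0,15],
    [0,0,15],
    [0,0,15],
    [0,0,15],
    [0,0,15],
    [0,0,15],
  ],
  slide=[
    [-0.02,-0.022,0],
    [-0.045,-0.05,0],
    [-0.075,-0.08,0],
    [-0.1,-0.11,0],
    [-0.115,-0.128,0],
    [-0.1216,-0.1338,0],
    [-0.1216,-0.1338,0],
    [-0.1216,-0.1338,0],
    [-0.1216,-0.1338,0],
    [-0.1216,-0.1338,0],
  ],
  claw=[40,40,40,40,40,40,40,40,40,40],
)

```text
t: 15.13
ee_pos: [0.4554, -0.0822, 0.0862]
tool_rot: [-0.0, 0.766, 0.642, 0.001]
ft_force: [-0.8, 0.5, -0.3]
opening: 0.0733
grasp_force: 0.0
```

```bash
python3 -c "
from h import *
held(.4574,-.083,.045,.035,.15)
go(.4574,-.083,-.012,90-10.285)"
```

```text
0.035 54 [ 0.4384 -0.0836] [ 0.476  -0.0607]
0.045 67 [ 0.4371 -0.099 ] [ 0.4774 -0.0603]
0.055 89 [ 0.4387 -0.1008] [ 0.4766 -0.0617]
0.125 34 [ 0.4164 -0.0955] [ 0.5017 -0.0649]
0.135 30 [ 0.4173 -0.0943] [ 0.5006 -0.0635]
0.145 32 [ 0.4171 -0.1004] [ 0.5012 -0.0633]
slide [-0.0004  0.0023  0.0981] rot [ 0.0119 -0.0677  0.2079] q7 -0.06618978203895842
```

>>> play_rows(
  rotation=[
    [0,0,0],
    [0,0,0],
    [0,0,0],
    [0,0,0],
    [0,0,0],
    [0,0,0],
    [0,0,0],
    [0,0,0],
    [0,0,0],
    [0,0,0],
    [0,0,0],
    [0,0,0],
    [0,0,0],
    [0,0,0],
    [0,0,0],
    [0,0,0],
  ],
  slide=[
    [0,0.001,0.02],
    [0,0.001,0.04],
    [0,0.001,0.06],
    [0,0.001,0.075],
    [0,0.001,0.086],
    [0,0.001,0.093],
    [0,0.001,0.097],
    [0,0.001,0.097],
    [0,0.001,0.097],
    [0,0.001,0.097],
    [0,0.001,0.097],
    [0,0.001,0.097],
    [0,0.001,0.097],
    [0,0.001,0.097],
    [0,0.001,0.097],
    [0,0.001,0.097],
  ],
  claw=[40,40,40,40,40,40,40,40,70,95,115,130,145,160,255,255],
)

```text
t: 16.52
ee_pos: [0.4556, -0.0844, -0.0105]
tool_rot: [0.0, 0.767, 0.641, 0.0]
ft_force: [-0.4, -1.0, 1.6]
opening: 0.0395
grasp_force: 30.0
```

```bash
python3 -c "
from h import *
az=np.degrees(np.arctan2(.279,.608))
s=arm.observe(); print(s['opening'],s['ee_pos'])
go(.608,.279,.07,90+az)"
```

```text
0.03948837622564851 [ 0.4556 -0.0844 -0.0105]
slide [ 0.3847  0.0854 -0.0806] rot [  0.0488   0.0308 -34.9018] q7 -0.187053848161941
```

>>> play_rows(
  rotation=[
    [0,0,0],
    [0,0,0],
    [0,0,0],
    [0,0,0],
    [0,0,-3],
    [0,0,-7],
    [0,0,-11],
    [0,0,-15],
    [0,0,-19],
    [0,0,-23],
    [0,0,-27],
    [0,0,-30],
    [0,0,-33],
    [0,0,-35],
    [0,0,-35],
    [0,0,-35],
    [0,0,-35],
  ],
  slide=[
    [0,0,-0.02],
    [0,0,-0.045],
    [0,0,-0.07],
    [0,0,-0.085],
    [0.02,0.005,-0.085],
    [0.05,0.011,-0.085],
    [0.085,0.019,-0.085],
    [0.12,0.027,-0.085],
    [0.16,0.035,-0.085],
    [0.2,0.044,-0.085],
    [0.24,0.053,-0.085],
    [0.28,0.062,-0.085],
    [0.32,0.071,-0.085],
    [0.355,0.079,-0.085],
    [0.378,0.084,-0.085],
    [0.3847,0.0854,-0.085],
    [0.3847,0.0854,-0.085],
  ],
  claw=[255,255,255,255,255,255,255,255,255,255,255,255,255,255,255,255,255],
)

```text
t: 17.93
ee_pos: [0.6063, 0.2819, 0.0731]
tool_rot: [-0.001, 0.538, 0.843, -0.0]
ft_force: [0.5, -0.2, -0.8]
opening: 0.0396
grasp_force: 30.0
```

```bash
python3 -c "
from h import *
s=arm.observe(); print(s['opening'],s['grasp_force'],s['ee_pos'])
held(.608,.279,.065,.01,.15)
go(.608,.279,-.0025,90+24.65)"
```

```text
0.039600813313001054 29.999699955806136 [0.6063 0.2819 0.0731]
0.01 619 [0.5643 0.2343] [0.65   0.3205]
0.08 58 [0.5871 0.2756] [0.6176 0.3031]
0.09 101 [0.5853 0.2737] [0.6241 0.3043]
0.1 96 [0.5857 0.2708] [0.6183 0.3031]
0.11 150 [0.575  0.2593] [0.6298 0.3053]
0.12 156 [0.576  0.2639] [0.6284 0.3045]
0.13 185 [0.5764 0.2596] [0.6291 0.3045]
0.14 216 [0.5745 0.2599] [0.6316 0.3056]
slide [-0.001   0.0013  0.0756] rot [-0.1298 -0.0083  0.1832] q7 -0.3511348339882866
```

>>> play_rows(
  rotation=[
    [0,0,0],
    [0,0,0],
    [0,0,0],
    [0,0,0],
    [0,0,0],
    [0,0,0],
    [0,0,0],
    [0,0,0],
    [0,0,0],
    [0,0,0],
  ],
  slide=[
    [-0.006,0,0.015],
    [-0.006,0,0.03],
    [-0.006,0,0.045],
    [-0.006,0,0.058],
    [-0.006,0,0.066],
    [-0.006,0,0.072],
    [-0.006,0,0.075],
    [-0.006,0,0.076],
    [-0.006,0,0.0765],
    [-0.006,0,0.0765],
  ],
  claw=[255,255,255,255,255,255,255,255,255,255],
)

```text
t: 18.82
ee_pos: [0.6104, 0.2742, -0.0018]
tool_rot: [0.0, 0.539, 0.842, 0.0]
ft_force: [-0.3, -0.4, -1.8]
opening: 0.0396
grasp_force: 30.0
```

```bash
python3 -c "
from h import *
s=arm.observe(); print(s['ft_force'],s['ee_pos'])
held(.608,.279,.05,.018,.08)"
```

```text
[-0.2601 -0.4171 -1.7567] [ 0.6104  0.2742 -0.0018]
0.018 91 [0.5896 0.2645] [0.6382 0.3203]
0.028 96 [0.5803 0.2594] [0.6311 0.2972]
0.038 137 [0.5807 0.2521] [0.6327 0.2965]
0.048 149 [0.58   0.2522] [0.6321 0.2982]
0.058 205 [0.5796 0.2562] [0.6344 0.2968]
0.068 133 [0.577 0.252] [0.6362 0.2978]
0.078 102 [0.5748 0.251 ] [0.6389 0.2991]
```

>>> play_rows(
  rotation=[
    [0,0,0],
    [0,0,0],
    [0,0,0],
    [0,0,0],
    [0,0,0],
    [0,0,0],
    [0,0,0],
    [0,0,0],
    [0,0,0],
    [0,0,0],
    [0,0,0],
    [0,0,0],
    [0,0,0],
  ],
  slide=[
    [0,0,0.0008],
    [0,0,0.0008],
    [0,0,0.0008],
    [0,0,0.0008],
    [0,0,0.0008],
    [0,0,0.0008],
    [0,0,0.0008],
    [0,0,0.0008],
    [0,0,-0.02],
    [0,0,-0.05],
    [0,0,-0.09],
    [0,0,-0.09],
    [0,0,-0.09],
  ],
  claw=[255,140,125,105,85,65,50,40,20,0,0,0,0],
)

```text
t: 19.95
ee_pos: [0.6118, 0.2751, 0.0908]
tool_rot: [0.002, 0.539, 0.842, 0.002]
ft_force: [0.3, 0.2, 1.1]
opening: 0.0864
grasp_force: 0.0
```

```bash
python3 -c "
from h import *
s=arm.observe(); print(s['t'],s['ft_force'],s['ee_pos'],s['opening'])
held(.608,.279,.035,.018,.09)
az=np.degrees(np.arctan2(.1977,.4485));print(az)
go(.4485,.1977,.09,90+az)"
```

```text
19.95 [0.2954 0.19   1.0652] [0.6118 0.2751 0.0908] 0.08637853912842762
0.018 86 [0.5898 0.2668] [0.6229 0.311 ]
0.028 91 [0.5895 0.2649] [0.6249 0.2966]
0.038 86 [0.5902 0.2637] [0.6236 0.2953]
0.048 106 [0.5902 0.2608] [0.627  0.2974]
0.058 175 [0.5904 0.2569] [0.6274 0.2953]
0.068 24 [0.5925 0.2607] [0.6265 0.2958]
23.788013521336534
slide [-0.0014 -0.1791 -0.0018] rot [0.1006 0.0264 0.9636] q7 -0.336219747140044
```

>>> play_rows(
  rotation=[
    [0,0,1],
    [0,0,1],
    [0,0,1],
    [0,0,1],
    [0,0,1],
    [0,0,1],
    [0,0,1],
    [0,0,1],
    [0,0,1],
  ],
  slide=[
    [0,-0.025,0],
    [0,-0.06,0],
    [0,-0.1,0],
    [0,-0.135,0],
    [0,-0.165,0],
    [-0.001,-0.178,0],
    [-0.001,-0.178,0],
    [-0.001,-0.178,0],
    [-0.001,-0.178,0],
  ],
  claw=[0,0,0,0,0,0,0,0,0],
)

```text
t: 20.75
ee_pos: [0.4497, 0.1983, 0.0875]
tool_rot: [-0.0, 0.547, 0.837, 0.0]
ft_force: [0.8, 0.9, -0.2]
opening: 0.0872
grasp_force: 0.0
```

```bash
python3 -c "
from h import *
s=arm.observe(); print(s['opening'],s['ee_pos'],s['qpos'])
held(.4485,.1977,.05,.035,.16)
go(.4485,.1977,-.008,90+23.79)"
```

```text
0.08716459456431123 [0.4497 0.1983 0.0875] [ 0.5369  0.1653 -1.0683  1.9297  0.1591  1.1361 -0.1791]
0.035 103 [0.4243 0.1875] [0.4679 0.2237]
0.045 143 [0.4243 0.1821] [0.4686 0.2247]
0.055 174 [0.4252 0.1735] [0.4736 0.2233]
0.065 137 [0.4259 0.175 ] [0.4712 0.222 ]
0.125 35 [0.3997 0.1858] [0.4932 0.2277]
0.135 43 [0.3992 0.1838] [0.4945 0.227 ]
0.145 41 [0.4    0.1753] [0.495  0.2282]
0.155 28 [0.3995 0.1863] [0.4954 0.2269]
slide [-0.0006 -0.0016  0.0955] rot [ 0.0272 -0.0752 -0.0524] q7 -0.17892656915468919
```

>>> play_rows(
  rotation=[
    [0,0,0],
    [0,0,0],
    [0,0,0],
    [0,0,0],
    [0,0,0],
    [0,0,0],
    [0,0,0],
    [0,0,0],
    [0,0,0],
    [0,0,0],
    [0,0,0],
    [0,0,0],
    [0,0,0],
    [0,0,0],
    [0,0,0],
  ],
  slide=[
    [0,-0.001,0.015],
    [0,-0.001,0.035],
    [0,-0.001,0.055],
    [0,-0.001,0.072],
    [0,-0.001,0.084],
    [0,-0.001,0.09],
    [0,-0.001,0.093],
    [0,-0.001,0.093],
    [0,-0.001,0.093],
    [0,-0.001,0.093],
    [0,-0.001,0.093],
    [0,-0.001,0.093],
    [0,-0.001,0.093],
    [0,-0.001,0.093],
    [0,-0.001,0.093],
  ],
  claw=[0,0,0,0,0,0,0,20,50,75,95,110,125,255,255],
)

```text
t: 22.05
ee_pos: [0.4481, 0.1978, -0.0051]
tool_rot: [0.0, 0.547, 0.837, -0.0]
ft_force: [-0.6, -0.9, 2.0]
opening: 0.0483
grasp_force: 30.0
```

```bash
python3 -c "
from h import *
az=np.degrees(np.arctan2(-.303,.576))
s=arm.observe(); print(s['opening'],s['ee_pos'])
go(.52,0,.09,90);go(.576,-.303,.09,90+az)"
```

```text
0.048322549651177236 [ 0.4481  0.1978 -0.0051]
slide [-0.21   -0.0138 -0.095 ] rot [ 0.0171  0.0266 23.7432] q7 -0.31680006624222645
slide [-0.5099 -0.0845 -0.0949] rot [ 0.0236  0.0223 51.4895] q7 -0.31680006624222645
```

>>> play_rows(
  rotation=[
    [0,0,0],
    [0,0,0],
    [0,0,0],
    [0,0,0],
    [0,0,0],
    [0,0,3],
    [0,0,6],
    [0,0,10],
    [0,0,14],
    [0,0,18],
    [0,0,22],
    [0,0,26],
    [0,0,30],
    [0,0,34],
    [0,0,38],
    [0,0,42],
    [0,0,46],
    [0,0,49],
    [0,0,51],
    [0,0,51.5],
  ],
  slide=[
    [0,0,-0.02],
    [0,0,-0.045],
    [0,0,-0.07],
    [0,0,-0.09],
    [0,0,-0.1],
    [-0.015,-0.0025,-0.1],
    [-0.04,-0.0066,-0.1],
    [-0.07,-0.0116,-0.1],
    [-0.105,-0.0174,-0.1],
    [-0.14,-0.0232,-0.1],
    [-0.18,-0.03,-0.1],
    [-0.22,-0.0365,-0.1],
    [-0.26,-0.043,-0.1],
    [-0.3,-0.05,-0.1],
    [-0.34,-0.0563,-0.1],
    [-0.38,-0.063,-0.1],
    [-0.42,-0.07,-0.1],
    [-0.455,-0.0755,-0.1],
    [-0.485,-0.08,-0.1],
    [-0.505,-0.084,-0.1],
  ],
  claw=[255,255,255,255,255,255,255,255,255,255,255,255,255,255,255,255,255,255,255,255],
)

```text
t: 23.72
ee_pos: [0.5722, -0.3036, 0.0916]
tool_rot: [-0.001, 0.858, 0.513, -0.002]
ft_force: [-0.2, -0.2, -2.1]
opening: 0.0482
grasp_force: 30.0
```

>>> play_rows(
  rotation=[
    [0,0,0],
    [0,0,0],
    [0,0,0],
  ],
  slide=[
    [0,0,0],
    [0,0,0],
    [0,0,0],
  ],
  claw=[255,255,255],
)

```text
t: 23.97
ee_pos: [0.5732, -0.2971, 0.0928]
tool_rot: [-0.002, 0.856, 0.517, -0.001]
ft_force: [-0.5, 0.6, -2.0]
opening: 0.0486
grasp_force: 30.0
```

```bash
python3 -c "
from h import *
s=arm.observe(); print(s['opening'],s['grasp_force'],s['ee_pos'])
held(.576,-.303,.065,.005,.16)
go(.576,-.303,.0035,90-27.75)"
```

```text
0.04857291920826177 30.000184304080904 [ 0.5732 -0.2971  0.0928]
0.005 119 [ 0.5289 -0.3437] [ 0.6251 -0.2554]
0.015 147 [ 0.5291 -0.3509] [ 0.626  -0.2553]
0.095 26 [ 0.5526 -0.3054] [ 0.5962 -0.271 ]
0.105 54 [ 0.5514 -0.3052] [ 0.5916 -0.2684]
0.115 49 [ 0.5507 -0.3019] [ 0.5908 -0.268 ]
0.125 52 [ 0.5405 -0.3012] [ 0.6071 -0.2687]
0.135 69 [ 0.5417 -0.305 ] [ 0.6096 -0.2691]
0.145 65 [ 0.5409 -0.3045] [ 0.6098 -0.2687]
0.155 98 [ 0.5389 -0.3149] [ 0.6094 -0.2674]
slide [-0.0048  0.0053  0.0899] rot [-0.1427 -0.0319  0.0709] q7 -0.23445622096665755
```

>>> play_rows(
  rotation=[
    [0,0,0],
    [0,0,0],
    [0,0,0],
    [0,0,0],
    [0,0,0],
    [0,0,0],
    [0,0,0],
    [0,0,0],
    [0,0,0],
    [0,0,0],
    [0,0,0],
  ],
  slide=[
    [-0.005,0.007,0.01],
    [-0.005,0.007,0.025],
    [-0.005,0.007,0.042],
    [-0.005,0.007,0.058],
    [-0.005,0.007,0.07],
    [-0.005,0.007,0.079],
    [-0.005,0.007,0.085],
    [-0.005,0.007,0.088],
    [-0.005,0.007,0.0895],
    [-0.005,0.007,0.09],
    [-0.005,0.007,0.09],
  ],
  claw=[255,255,255,255,255,255,255,255,255,255,255],
)

```text
t: 24.93
ee_pos: [0.5789, -0.3061, 0.0053]
tool_rot: [0.001, 0.856, 0.517, 0.0]
ft_force: [0.6, -0.4, -1.6]
opening: 0.0482
grasp_force: 30.0
```

```bash
python3 -c "
from h import *
s=arm.observe(); print(s['ft_force'],s['ee_pos'])
held(.576,-.303,.05,.01,.07)"
```

```text
[ 0.5937 -0.4236 -1.6207] [ 0.5789 -0.3061  0.0053]
0.01 125 [ 0.5297 -0.3501] [ 0.6222 -0.2542]
0.02 25 [ 0.5562 -0.3043] [ 0.6024 -0.2783]
0.03 46 [ 0.5557 -0.3046] [ 0.6015 -0.2775]
0.04 53 [ 0.5476 -0.3109] [ 0.6132 -0.2775]
0.05 57 [ 0.5481 -0.3133] [ 0.6138 -0.2772]
0.06 60 [ 0.5474 -0.3207] [ 0.6138 -0.278 ]
```

>>> play_rows(
  rotation=[
    [0,0,0],
    [0,0,0],
    [0,0,0],
    [0,0,0],
    [0,0,0],
    [0,0,0],
    [0,0,0],
    [0,0,0],
    [0,0,0],
    [0,0,0],
    [0,0,0],
    [0,0,0],
    [0,0,0],
    [0,0,0],
    [0,0,0],
  ],
  slide=[
    [0,0,0.001],
    [0,0,0.002],
    [0,0,0.0023],
    [0,0,0.0023],
    [0,0,0.0023],
    [0,0,0.0023],
    [0,0,0.0023],
    [0,0,0.0023],
    [0,0,0.0023],
    [0,0,0.0023],
    [0,0,-0.02],
    [0,0,-0.05],
    [0,0,-0.085],
    [0,0,-0.115],
    [0,0,-0.115],
  ],
  claw=[255,255,255,112,95,75,55,35,20,0,0,0,0,0,0],
)

```text
t: 26.23
ee_pos: [0.5826, -0.3072, 0.1273]
tool_rot: [0.005, 0.856, 0.517, 0.003]
ft_force: [0.7, 0.2, 0.8]
opening: 0.0868
grasp_force: 0.0
```

```bash
python3 -c "
from h import *
s=arm.observe(); print(s['t'],s['ft_force'],s['ee_pos'],s['opening'])
held(.576,-.303,.035,.01,.09)
p,d=arm.read_camera('side'); cv2.imwrite('pics/s9.png',cv2.resize(p[100:290,110:370,::-1],(800,585),interpolation=cv2.INTER_CUBIC))
go(.45,-.45,.13,45)"
```

```text
26.2333 [0.7353 0.1613 0.8358] [ 0.5826 -0.3072  0.1273] 0.08675014857437252
0.01 19 [ 0.5504 -0.3304] [ 0.6025 -0.2711]
0.02 23 [ 0.5575 -0.3121] [ 0.6019 -0.2812]
0.03 49 [ 0.5562 -0.3058] [ 0.6021 -0.2724]
0.04 48 [ 0.5561 -0.3029] [ 0.6021 -0.2789]
0.05 47 [ 0.556  -0.3084] [ 0.5969 -0.2765]
0.06 55 [ 0.5564 -0.3218] [ 0.5987 -0.2793]
0.07 72 [ 0.5568 -0.3261] [ 0.6023 -0.2786]
slide [-0.1875 -0.0476 -0.0087] rot [ 0.1953 -0.0049 17.2597] q7 -0.21919406535254546
```

View pics/s9.png

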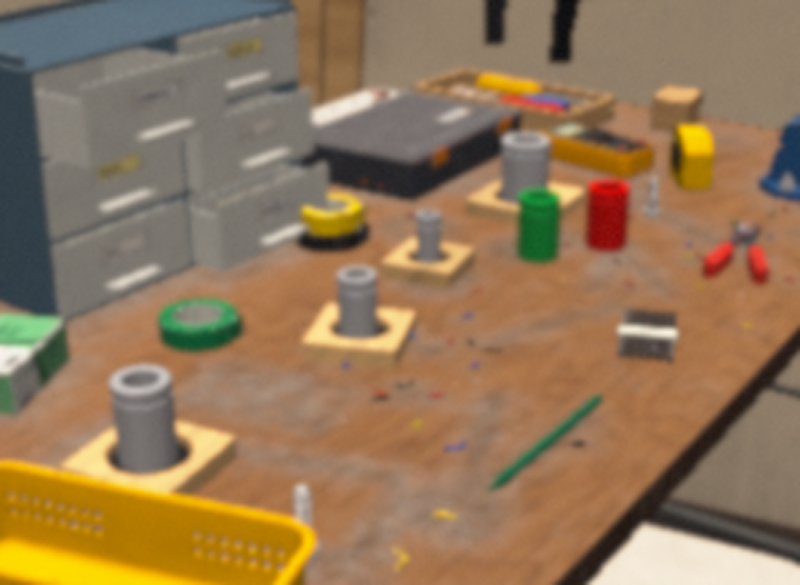

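The side view shows all four bushings upright in their blocks: 40 at (143,420), 31 at (357,302), 22 at (428,237) and 49 at (525,167). Both bolts are standing, at (303,500) and (653,195), and the gripper is clear. I'll check the top heights, then hand in.

```bash
python3 -c "
from h import *
p,d=arm.read_camera('side'); W,_,_=cloud('side',d); P=W.reshape(-1,3); P=P[np.isfinite(P[:,0])]
ok=True
for n,x,y,h in((22,.593,-.111,.056),(31,.577,.05,.062),(40,.608,.277,.068),(49,.579,-.302,.074)):
    q=P[(np.linalg.norm(P[:,:2]-[x,y],axis=1)<n/2000)&(P[:,2]<.1)]; t=np.percentile(q[:,2],97); print(n,t,h); ok&=abs(t-h)<.004
print(ok)
if ok: print(arm.hand_in())"
```

```text
22 0.05585175545158829 0.056
31 0.06255245880828836 0.062
40 0.06807136538648671 0.068
49 0.07545981080484448 0.074
True
the job is handed in; nothing more can be done
None
```

The job is handed in: all four bushings stand upright in their own blocks (tops within 1.5 mm of the expected heights), both bolts are still standing, and the run took about 26 s of the 102 s allowed.

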